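Clamp a single on the record cleaner

ROBOT

A 6-joint arm with a two-finger parallel gripper is mounted at the origin on the work surface. World frame = base frame: x ahead of the robot, y to its left, z up, the work surface at z = 0. Lengths are in m, angles in rad, forces in N, time in s.
With the tool pointing down it reaches from about 0.25 to 0.725 m from the base axis. Payload 4 kg.
Tool frame: the origin (TCP) lies on the centre line of the jaws, within the pads' length; the fingertips stand 17 mm ahead of it and the grasp point (between the pads) lies 2 mm behind it; z points along the fingers, y is the line along which they close (so a half turn about z gives the same grasp; the last joint's range is limited). The gripper opens to 85 mm and grips with 20 to 120 N. Pads are 22 mm wide; open, the fingers measure 114 mm over their backs; the gripper's body (76 mm by 85 mm) begins 54 mm behind the grasp point. The pads swing forward as they close: fully open they stand 13 mm farther back than shut.
Start: joints at [1.219, 0.241, 0.005, 1.335, 0, 1.571], TCP at [0.172, 0.469, 0.248] pointing down, gripper open.
Joint ranges: [-2.72, 2.72], [-1.05, 1.87], [-1.09, 1.28], [-1.99, 2.15], [-1.42, 1.44], [-3.14, 3.14]. Speed limits (rad/s): [2.79, 2.79, 3.14, 3.14, 3.14, 3.14].

INTERFACE

Orientations are given as a unit quaternion [x, y, z, w].
In Python, from workcell import bot, camera, get_calibration gives the robot as it stands.
- The arm moves only by the tool apply_moves, never from a script. Its argument "steps" is a list of rows, each a list of 3 entries, a list of its own where there are three numbers: the shift along the tool's x, y, z as a fraction of full scale, then the turn, a rotation vector about the tool's x, y, z as a fraction of full scale, then the opening, from 0 (shut) to 1 (fully open). A call has exactly 8 rows; each row shifts and turns the commanded pose from where the row before left it, along the tool's axes as they then stand; what a row does not reach is not made up. Full scale, the value 1, is 20 cm for a shift and pi rad for a turn. A row lasts 1/12 s, in which the tool goes at most 41.7 mm and 7.16 degrees, less where a joint would pass 70% of its speed; a pose out of reach is approached as far as the arm can. A call with a number of a shift or a turn outside -1 to 1 is refused whole. A call with a gripper value outside its range is refused whole. The fingers move at their own pace and stop on an object; the grip force is fixed at half the most. Time passes only in rows, so rows that do not move let the fingers close, or fill a call up. It gives the time, the measured TCP pose, the force, the opening and the grip force at its end, in the units of the state.
- bot.get_obs(): the state, without advancing time (a new reading comes with each control period).
- camera(name): name is "scene" or "top" or "wrist"; returns (picture, depth): 480x640x3 uint8, red, green, blue; 480x640 float32, m along the optical axis (not along the pixel's ray), 0 where there is no reading.
- get_calibration(name): a dict with "fov_y" (degrees; the focal length in pixels is half the picture's height over the tangent of half this angle, whatever the lens; pixels are square), "cx", "cy" (the principal point, pixels), "rvec" (rotation vector, rad) and "tvec" (3), from world to camera coordinates, as OpenCV has them. Camera axes: x right, y down, z forward; pixel columns grow to the right and rows downward; lengths in m; the calibration is good to about 2 mm. A picture is of the moment at which its call begins: read the wrist's pose just before it. get_calibration takes no time and is no camera call; for the wrist camera it gives the pose at the moment of the call.
- bot.job_done(): hands the job in; it is judged then, once.
The state is a dict: "clock": time; "joint_pos": joint angles; "joint_vel": joint speeds; "tau": joint torques, N m; "eef_pos": TCP position; "tool_rot": TCP orientation; "ft_force": force on the tool from outside, world axes, zero at the start; "ft_torque": the same for the moment, N m; "grip_width": finger opening in m; "grasp_force": force on a finger pad.
Only numpy, scipy, OpenCV 4.12 (cv2) and the standard library are available. Lean on these libraries where they do the work, as an engineer would, in place of code of your own. Each camera call takes 0.05 s, during which the arm holds its last target. There are 200 camera calls.

TASK

Get the record on the vacuum cleaning unit ready: drop the blue label guard over the spindle, collar up, so that it lies flat on the record, and let go of it. Then push the yellow clamp cap straight down onto the spindle until it snaps past the catches and sits on the guard's collar, and keep pressing so that the sprung platter stays clearly pushed down. Finish while still holding and pressing the clamp; leave the brush and the funnel where they are.

Things in the scene. Friction and masses are not known exactly. Their poses are not given: they have to be found in the camera images.
- cleaner: grey vacuum record-cleaning unit, fixed, 210 x 200 x 70 mm to its deck, yaw varies; origin: middle of its underside, z up. In its middle a steel spindle, around it a black sprung platter (184 mm) with a 175 mm record, top 85 mm above the origin. A parked suction tube lies along the deck's +x edge, 95 mm from the spindle, up to 108 mm above the origin; black rocker switch (not used) at corner -x, -y
- spindle_foot (a point): point on the spindle's axis at the level of the record's top (platter not pressed). Spindle: foot 26 mm across up to 6 mm above this point, tapering to 17 mm at 12 mm above it, then straight up to 54 mm, then a cone to the tip
- spindle_tip (a point): tip of the spindle, 8 mm across, 62 mm above the record's top
- catches (a point): point on the spindle's axis, 43 mm above the record's top, at the widest level (26 mm across) of four brass catches that stick out of the spindle all round and slope in upwards to its width 11 mm higher; each is sprung and gives way inwards
- platter (a joint): how far the sprung platter, with the record, is pressed down, in m: 0 up (at rest, also with guard and clamp lying on it), 0.006 at its stop; the spring gives way at about 4 N on the record (weights of guard and clamp included) and 2 N more per mm
- guard: blue plastic label guard, loose, lying on the table collar up: disc 96 mm across, 4 mm thick, with an upright round collar in its middle, 40 mm outside, rising to 36 mm above the underside; a 30 mm hole runs right through and passes spindle and catches with 2 mm all round. Origin: middle of the underside, z up; about 70 g. Grip it across the collar
- clamp: yellow clamp cap, loose, standing on the table mouth down: cylinder 40 mm across, 46 mm high, closed flat top, thin black band near the mouth. Origin: middle of its underside (mouth), z up; about 120 g. Hollow, 29 mm wide, 38 mm deep, with a round lip at the mouth (21 mm opening, 4 mm high) that must be forced past the catches. Grip it across its upper half
- clamp_mouth (a point): middle of the clamp's mouth, same as its origin. Pushed down on the spindle it meets the catches about 47 mm above the record; the push rises to about 9 to 18 N, drops suddenly (the catches even pull it on) when the mouth is about 41 mm above the record, and the mouth comes to rest on the guard's collar, 36 mm above the record; more push then sinks guard and platter
- brush: bystander: beech brush, 160 x 42 x 38 mm high, lying bristles down; origin middle of the underside
- funnel: bystander: red funnel in a tin stand, 90 mm across, 105 mm high; origin middle of the underside
Not all that is in view belongs to the job. Of the things shaped like the clamp, the yellow one is meant. Of the things that look like the guard, take the one that is farthest from the robot's base at the start.

How it is judged:
By the outcome, as a careful person would: the job done as asked, in the order asked, and still so for the second after the job is handed in, while the arm keeps its last pose, push and grip.
It also fails if it takes over 66 s, if anything falls off the work surface, if the arm or the gripper's body presses on something with over 40 N, if the wrist force passes 120 N, or if a joint passes its speed limit or range.

## Working session

There is one attempt and no reset: what is moved stays moved. The work goes in short steps, Python scripts to look and compute and a tool call to move; the robot and the scene stay as the last step left them, time stands still between calls to the robot, and variables do not carry over. Pictures are saved under pics/ and viewed, at most 10 in all, crops included, and the job is handed in when it is done.

Besides the shell and the picture viewer there is one more tool, called as name([rows], argument=value, ...), one row to a line, values as JSON. apply_moves: Moves the arm, as the interface text tells. Its arguments: {"type":"object","properties":{"steps":{"type":"array"}},"required":["steps"]}

```bash
mkdir -p pics; cat > h.py <<'E'
import numpy as np, cv2
from workcell import bot, camera, get_calibration
def look(name,fn=None):
    c=get_calibration(name); p,d=camera(name)
    if fn: cv2.imwrite('pics/'+fn,cv2.cvtColor(p,cv2.COLOR_RGB2BGR)); np.savez('pics/'+fn+'.npz',p=p,d=d,**{k:np.array(v) for k,v in c.items()})
    return p,d,c
def world(d,c,us,vs,z=None):
    f=240/np.tan(np.radians(float(c['fov_y']))/2); R=cv2.Rodrigues(np.array(c['rvec'],float))[0]; t=np.array(c['tvec'],float).ravel()
    us=np.atleast_1d(us).astype(float); vs=np.atleast_1d(vs).astype(float)
    r=np.stack([(us-c['cx'])/f,(vs-c['cy'])/f,np.ones_like(us)],1)
    if z is None: D=d[vs.astype(int),us.astype(int)]; return (r*D[:,None]-t)@R
    o=-R.T@t; w=r@R; return o+w*((z-o[2])/w[:,2])[:,None]
E
python3 - <<'E'
from h import *
look('top','top.png');look('scene','scene.png')
for n in('top','scene'):print(get_calibration(n))
print(bot.get_obs())
E
```

```text
{'fov_y': 54.4570138831576, 'cx': 318.8964701289581, 'cy': 237.88524857257678, 'rvec': array([ 2.16470173, -2.18483586,  0.06734272]), 'tvec': array([0.02494079, 0.55728531, 1.00271951])}
{'fov_y': 48.03385042154965, 'cx': 315.75290600241004, 'cy': 233.07686669085624, 'rvec': array([ 1.50906929,  2.26004876, -0.70059355]), 'tvec': array([ 0.21497795, -0.37044078,  1.53462577])}
{'clock': 0.1, 'joint_pos': array([ 1.21902246e+00,  2.41365318e-01,  3.88925264e-03,  1.33518161e+00,
       -2.44566012e-06,  1.57083796e+00]), 'joint_vel': array([-0.00015443, -0.00037158,  0.00216489,  0.00137084,  0.00079589,
        0.00071953]), 'tau': array([-7.32575063e-04, -3.73137724e+01,  2.53010076e+01,  1.08758686e-02,
       -5.31945568e-05, -1.82676769e-05]), 'eef_pos': array([0.172106  , 0.4689005 , 0.24749967]), 'tool_rot': array([ 1.75001875e-01,  9.84567660e-01, -9.16531151e-04, -1.61627384e-04]), 'ft_force': array([ 0.21787973, -0.11634396,  0.13750948]), 'ft_torque': array([-0.02259579, -0.01247115, -0.03763112]), 'grasp_force': 0.0, 'grip_width': 0.08554239187831465}
```

View pics/top.png

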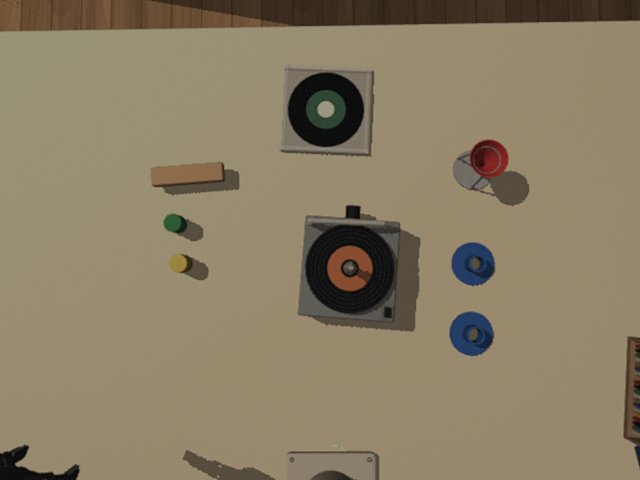

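View pics/scene.png

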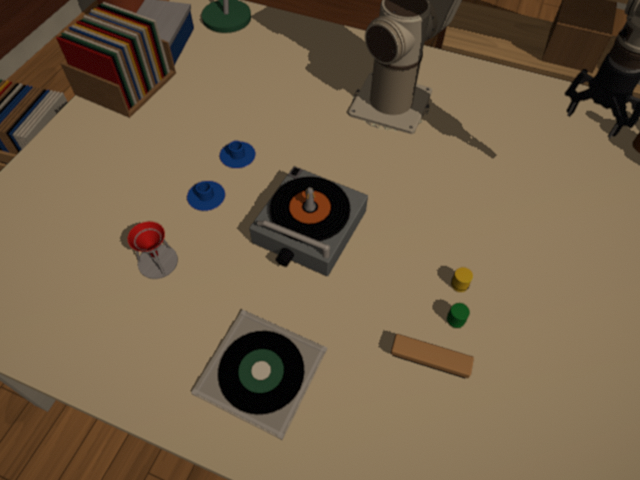

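Top view: there are two guards, at (473,264) and (472,334). The first is farther up the picture, so farther from the base (~(332,470)), and is the one meant. Two caps are at (180,263) yellow and (175,223) green; the yellow one is meant. The spindle is at about (350,268), with the tube on the far side.

```bash
python3 - <<'E'
from h import *
Z=np.load('pics/top.png.npz');p,d=Z['p'],Z['d']
hsv=cv2.cvtColor(p,cv2.COLOR_RGB2HSV)
V,U=np.mgrid[0:480,0:640]
W=world(d,Z,U.ravel(),V.ravel()).reshape(480,640,3)
def blob(n,u,v,r,m):
    m=m&(np.hypot(U-u,V-v)<r); 
    (x,y),rad=cv2.minEnclosingCircle(np.argwhere(m)[:,::-1].astype(np.float32)); w=W[m]
    print(n,m.sum(),(x,y,rad),w.mean(0).round(4),'mid',((w.min(0)+w.max(0))/2).round(4),'span',(w.max(0)-w.min(0)).round(4),'R',np.hypot(*w.mean(0)[:2]).round(3))
blue=(hsv[...,0]>100)&(hsv[...,0]<125)&(hsv[...,1]>120)
for u,v in((473,264),(472,334)):
    blob('disc',u,v,30,blue&(W[...,2]<.012)); blob('collartop',u,v,30,(W[...,2]>.03)&(W[...,2]<.045))
blob('clamp',180,263,18,W[...,2]>.04); blob('green',175,223,18,W[...,2]>.04)
blob('record',350,268,50,(W[...,2]>.078)&(W[...,2]<.092))
blob('tip',350,268,12,W[...,2]>.135)
blob('spindle',350,268,14,W[...,2]>.11)
def crop(x,y,w,h,s):return cv2.resize(cv2.cvtColor(p[y:y+h,x:x+w],cv2.COLOR_RGB2BGR),None,fx=s,fy=s,interpolation=cv2.INTER_CUBIC)
cv2.imwrite('pics/crops.png',np.hstack([crop(420,220,100,150,4),crop(140,190,70,150,4)]))
E
```

```text
disc 1040 (472.6853332519531, 263.5482482910156, 21.08299446105957) [ 0.4982 -0.3178  0.0046] mid [ 0.4988 -0.3196  0.0051] span [0.0908 0.0915 0.012 ] R 0.591
collartop 133 (476.5212707519531, 262.7978820800781, 9.554753303527832) [ 0.5002 -0.3189  0.0357] mid [ 0.5001 -0.3192  0.0357] span [0.0366 0.0395 0.0111] R 0.593
disc 1077 (470.6070556640625, 333.54443359375, 21.604415893554688) [ 0.347  -0.3091  0.0043] mid [ 0.3469 -0.311   0.0049] span [0.0913 0.0922 0.0142] R 0.465
collartop 140 (474.6111145019531, 334.6111145019531, 9.768082618713379) [ 0.3474 -0.3092  0.0356] mid [ 0.3475 -0.3102  0.0364] span [0.0396 0.0399 0.0116] R 0.465
clamp 275 (177.5, 266.0, 12.500100135803223) [0.5055 0.321  0.0533] mid [0.5013 0.1733 0.5415] span [0.0455 0.3374 1.0028] R 0.599
green 278 (170.7608642578125, 225.8478240966797, 13.041584014892578) [0.5919 0.3329 0.0567] mid [0.5457 0.1813 0.5415] span [0.1342 0.3533 1.0028] R 0.679
record 6121 (348.9737854003906, 267.9400939941406, 44.8798713684082) [ 0.4904 -0.0423  0.0851] mid [ 0.49   -0.0425  0.0852] span [0.1788 0.1812 0.0133] R 0.492
tip 69 (352.5769348144531, 265.6538391113281, 7.785129070281982) [ 0.4905 -0.04    0.1824] mid [ 0.4898 -0.0233  0.589 ] span [0.0226 0.0558 0.9077] R 0.492
spindle 83 (353.5688171386719, 267.71099853515625, 9.72067928314209) [ 0.4903 -0.0393  0.1845] mid [ 0.4909 -0.0245  0.5798] span [0.0246 0.0583 0.9262] R 0.492
```

View pics/crops.png

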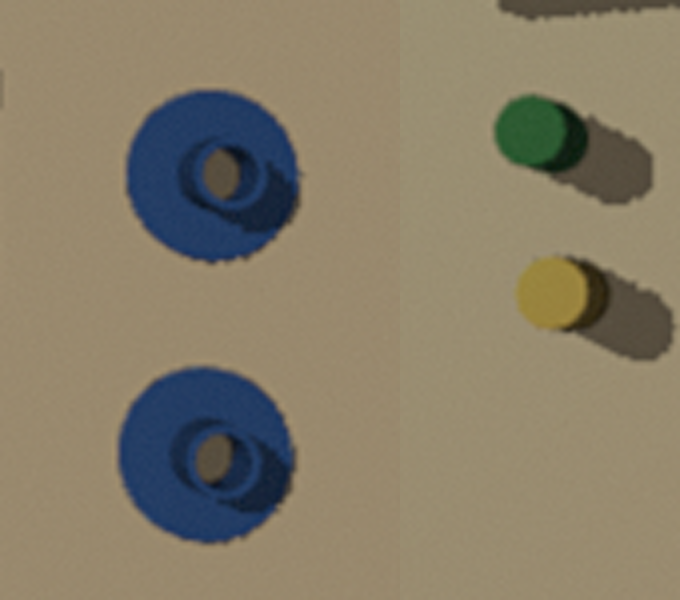

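The crop confirms it: the upper guard (R=0.593 against 0.465) is the farthest, and the lower cap is yellow. I'll move over the spindle first for a close look, then on to the guard.

apply_moves([
  [[0,0,0],[0,0,-0.0375],1],
  [[0,0,0],[0,0,-0.0375],1],
  [[0,0,0],[0,0,-0.0373],1],
  [[-0.106,-0.17,0],[0,0,0],1],
  [[-0.106,-0.17,0],[0,0,0],1],
  [[-0.106,-0.17,0],[0,0,0],1],
  [[-0.106,-0.17,0],[0,0,0],1],
  [[-0.106,-0.17,0],[0,0,0],1],
])

```text
clock: 0.77
eef_pos: [0.2786, 0.2977, 0.2479]
tool_rot: [-0.001, 1.0, -0.0, -0.0]
ft_force: [0.8, 0.5, 0.1]
grip_width: 0.0853
grasp_force: 0.0
```

apply_moves([
  [[-0.106,-0.17,0],[0,0,0],1],
  [[-0.106,-0.17,0],[0,0,0],1],
  [[-0.106,-0.17,0],[0,0,0],1],
  [[-0.106,-0.17,0],[0,0,0],1],
  [[-0.106,-0.17,0],[0,0,0],1],
  [[-0.106,-0.17,0],[0,0,0],1],
  [[-0.106,-0.17,0],[0,0,0],1],
  [[0,0,0],[0,0,0],1],
])

```text
clock: 1.43
eef_pos: [0.43, 0.0562, 0.2479]
tool_rot: [0.004, 1.0, -0.001, 0.001]
ft_force: [0.4, 0.3, 0.5]
grip_width: 0.0855
grasp_force: 0.0
```

```bash
python3 - <<'E'
from h import *
o=bot.get_obs();print(o['eef_pos'],o['joint_pos'])
p,d,c=look('wrist','w1.png');R=cv2.Rodrigues(c['rvec'])[0];print(c,-R.T@c['tvec'])
E
```

```text
[0.42998388 0.05620356 0.24793859] [ 0.13178861  0.108543   -0.15769241  1.30330693 -0.00274659  0.13980525]
{'fov_y': 59.21721289225223, 'cx': 316.81240581933156, 'cy': 243.01156589939518, 'rvec': array([-2.07120435, -2.05460032, -0.3001761 ]), 'tvec': array([-0.05876897, -0.44944702,  0.25583727])} [0.35712112 0.05660762 0.37439179]
```

View pics/w1.png

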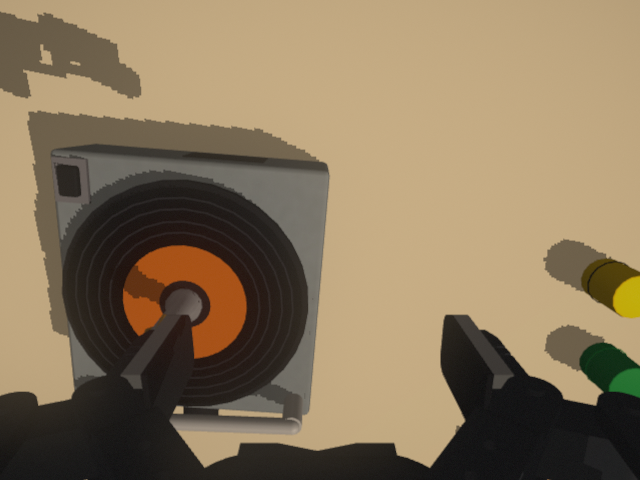

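The wrist view shows the record with its spindle foot near (184,303). The left finger hides the tip; the tube is at the bottom. I'll fit circles to it in world coordinates.

```bash
cat >> h.py <<'E'
def fitc(P):  # robust circle fit
    from scipy.optimize import least_squares
    x0=[*P.mean(0)[:2],np.ptp(P[:,0])/2]
    s=least_squares(lambda q:np.hypot(P[:,0]-q[0],P[:,1]-q[1])-q[2],x0,loss='soft_l1',f_scale=.001)
    return s.x.round(4)
def edge(m,c,z):
    m=cv2.morphologyEx(m.astype(np.uint8),cv2.MORPH_OPEN,np.ones((3,3))); k=max(cv2.findContours(m,0,cv2.CHAIN_APPROX_NONE)[0],key=cv2.contourArea)
    h=cv2.convexHull(k)[:,0]; return world(None,c,h[:,0],h[:,1],z)
E
python3 - <<'E'
from h import *
for fn in('w1.png','top.png'):
    Z=np.load(f'pics/{fn}.npz');p,d=Z['p'],Z['d'];hsv=cv2.cvtColor(p,cv2.COLOR_RGB2HSV)
    V,U=np.mgrid[0:480,0:640]; W=world(d,Z,U.ravel(),V.ravel()).reshape(480,640,3)
    near=np.hypot(W[...,0]-.49,W[...,1]+.042)<.11
    org=(hsv[...,0]<14)&(hsv[...,1]>150)&near
    print(fn,'label',fitc(edge(org,Z,.085)))
    plat=(abs(W[...,2]-.083)<.006)&near&(hsv[...,2]<75)
    E=edge(plat,Z,.085);print('rec',fitc(E)); 
    r=W[(abs(W[...,2]-.085)<.004)&near];print('z',np.median(r[:,2]))
    s=(W[...,2]>.1)&(W[...,2]<.15)&(np.hypot(W[...,0]-.49,W[...,1]+.042)<.02);w=W[s];print('sp',s.sum(),w.mean(0),w.min(0),w.max(0))
    y=(hsv[...,0]>18)&(hsv[...,0]<32)&(hsv[...,1]>130)&(abs(W[...,2]-.046)<.003)&(np.hypot(W[...,0]-.503,W[...,1]-.322)<.04)
    print('clamp',y.sum()); 
    if y.sum()>50: print(W[y].mean(0),fitc(edge(y,Z,.046)))
E
```

```text
w1.png label [ 0.4909 -0.0441  0.0468]
rec [ 0.4898 -0.0432  0.0916]
z 0.08613674945870721
sp 337 [ 0.48376772 -0.0427289   0.11443223] [ 0.47784324 -0.05629077  0.10003643] [ 0.49232805 -0.03544527  0.13945354]
clamp 1076
[0.50494652 0.3147272  0.04692758] [0.5044 0.3215 0.0201]
top.png label [ 0.4905 -0.0431  0.047 ]
rec [ 0.4911 -0.0424  0.0912]
z 0.08519808103859375
sp 78 [ 0.49101021 -0.04143087  0.14024517] [ 0.47983848 -0.0536701   0.10083669] [ 0.50319058 -0.03034103  0.14909248]
clamp 221
[0.50512648 0.32232666 0.04604299] [0.505  0.3227 0.0183]
```

apply_moves([
  [[-0.0365,-0.1965,0],[0,0,0],1],
  [[-0.0365,-0.1965,0],[0,0,0],1],
  [[-0.0365,-0.1965,0],[0,0,0],1],
  [[-0.0365,-0.1965,0],[0,0,0],1],
  [[-0.0365,-0.1965,0],[0,0,0],1],
  [[-0.0365,-0.1965,0],[0,0,0],1],
  [[-0.0365,-0.1965,0],[0,0,0],1],
  [[-0.0365,-0.1965,0],[0,0,0],1],
])

```text
clock: 2.15
eef_pos: [0.4859, -0.2529, 0.248]
tool_rot: [-0.001, 1.0, 0.001, -0.0]
ft_force: [1.9, -0.2, -0.3]
grip_width: 0.0852
grasp_force: 0.0
```

apply_moves([
  [[-0.0325,-0.155,0],[0,0,0],1],
  [[-0.0325,-0.155,0],[0,0,0],1],
  [[0,0,0.2],[0,0,0],1],
  [[0,0,0.2],[0,0,0],1],
  [[0,0,0.2],[0,0,0],1],
  [[0,0,0],[0,0,0],1],
  [[0,0,0],[0,0,0],1],
  [[0,0,0],[0,0,0],1],
])

```text
clock: 2.82
eef_pos: [0.5003, -0.3143, 0.1303]
tool_rot: [-0.001, 1.0, -0.001, 0.001]
ft_force: [0.0, -0.8, 0.4]
grip_width: 0.0857
grasp_force: 0.0
```

```bash
python3 - <<'E'
from h import *
o=bot.get_obs();print(o['eef_pos'],o['joint_pos'].round(3),o['clock'])
p,d,Z=look('wrist','w2.png');hsv=cv2.cvtColor(p,cv2.COLOR_RGB2HSV)
V,U=np.mgrid[0:480,0:640]; W=world(d,Z,U.ravel(),V.ravel()).reshape(480,640,3)
b=(hsv[...,0]>98)&(hsv[...,0]<128)&(hsv[...,1]>100)&(np.hypot(W[...,0]-.4998,W[...,1]+.319)<.06)
print(b.sum());print('disc',fitc(edge(b&(W[...,2]<.01),Z,.004)));m=b&(abs(W[...,2]-.036)<.002);print('top',fitc(edge(m,Z,.036)),np.median(W[m][:,2]))
E
```

```text
[ 0.50025895 -0.31431489  0.13028213] [-0.561  0.489  0.053  1.133  0.    -0.563] 2.8167
14746
disc [ 0.4989 -0.3208  0.0472]
top [ 0.4989 -0.3211  0.0197] 0.036834990428950116
```

View pics/w2.png

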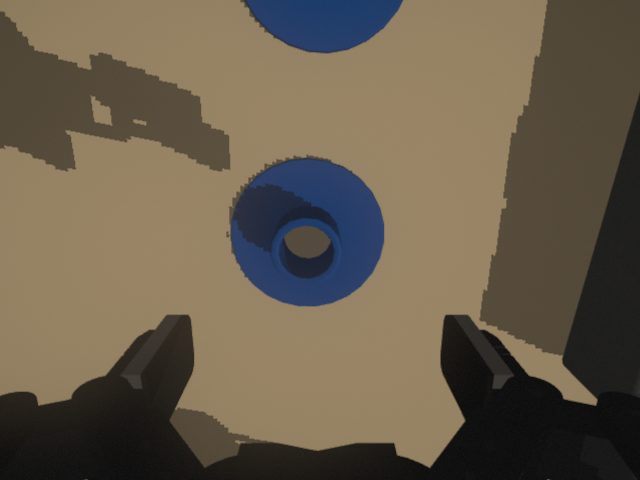

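The wrist view shows the guard collar at (307,248), centred between the jaws, and the near guard at the top edge. I'll fine-align, descend and grip.

apply_moves([
  [[0.005,-0.03,0],[0,0,0],1],
  [[0,0,0.17],[0,0,0],1],
  [[0,0,0.17],[0,0,0],1],
  [[0,0,0.12],[0,0,0],1],
  [[0,0,0.056],[0,0,0],1],
  [[0,0,0],[0,0,0],1],
  [[0,0,0],[0,0,0],0],
  [[0,0,0],[0,0,0],0],
])

```text
clock: 3.53
eef_pos: [0.4997, -0.322, 0.0277]
tool_rot: [-0.0, 1.0, -0.001, 0.002]
ft_force: [1.4, -0.2, 0.4]
grip_width: 0.0641
grasp_force: 0.0
```

apply_moves([
  [[0,0,0],[0,0,0],0],
  [[0,0,0],[0,0,0],0],
  [[0,0,0],[0,0,0],0],
  [[0,0,0],[0,0,0],0],
  [[0,0,0],[0,0,0],0],
  [[0,0,0],[0,0,0],0],
  [[0,0,0],[0,0,0],0],
  [[0,0,0],[0,0,0],0],
])

```text
clock: 4.2
eef_pos: [0.4994, -0.3217, 0.0276]
tool_rot: [-0.001, 1.0, -0.001, 0.002]
ft_force: [0.2, 0.5, 4.4]
grip_width: 0.0389
grasp_force: 59.8
```

apply_moves([
  [[0,0,-0.15],[0,0,0],0],
  [[0,0,-0.19],[0,0,0],0],
  [[0,0,-0.19],[0,0,0],0],
  [[0,0,-0.19],[0,0,0],0],
  [[0,0,-0.19],[0,0,0],0],
  [[0,0,-0.05],[0,0,0],0],
  [[0,0.1,0],[0,0,0],0],
  [[0.008,0.19,0],[0,0,0],0],
])

```text
clock: 4.87
eef_pos: [0.4975, -0.2658, 0.2193]
tool_rot: [0.002, 1.0, -0.002, 0.003]
ft_force: [1.7, 2.0, -0.6]
grip_width: 0.0382
grasp_force: 60.5
```

apply_moves([
  [[0.008,0.19,0],[0,0,0],0],
  [[0.008,0.19,0],[0,0,0],0],
  [[0.008,0.19,0],[0,0,0],0],
  [[0.008,0.19,0],[0,0,0],0],
  [[0,0.19,0],[0,0,0],0],
  [[0,0.15,0],[0,0,0],0],
  [[0,0,0],[0,0,0],0],
  [[0,0,0],[0,0,0],0],
])

```text
clock: 5.53
eef_pos: [0.4896, -0.0412, 0.2177]
tool_rot: [-0.002, 1.0, -0.0, 0.001]
ft_force: [0.7, 0.2, 0.0]
grip_width: 0.0387
grasp_force: 60.5
```

```bash
python3 - <<'E'
from h import *
o=bot.get_obs();print(o['eef_pos'],o['tool_rot'].round(4),o['clock'],o['grip_width'])
for n in('wrist','top'):
    p,d,Z=look(n,n+'3.png')
    hsv=cv2.cvtColor(p,cv2.COLOR_RGB2HSV)
    V,U=np.mgrid[0:480,0:640]; W=world(d,Z,U.ravel(),V.ravel()).reshape(480,640,3)
    b=(hsv[...,0]>98)&(hsv[...,0]<128)&(hsv[...,1]>100)&(np.hypot(W[...,0]-.49,W[...,1]+.043)<.08)&(W[...,2]>.1)
    ds=b&(W[...,2]<.207);zz=np.median(W[ds][:,2]) if ds.any() else 0
    print(n,b.sum(),zz,fitc(edge(ds,Z,zz)));
    m=b&(W[...,2]>.215)
    if m.sum()>50:print('top',np.median(W[m][:,2]),fitc(edge(m,Z,np.median(W[m][:,2]))))
    near=np.hypot(W[...,0]-.49,W[...,1]+.042)<.11
    org=(hsv[...,0]<14)&(hsv[...,1]>150)&near
    rec=(abs(W[...,2]-.083)<.006)&near&(hsv[...,2]<75); print('rec',fitc(edge(rec,Z,.085)))
E
```

```text
[ 0.48961502 -0.0412463   0.21771109] [-2.4e-03  1.0e+00 -2.0e-04  5.0e-04] 5.5333 0.038679756147849007
wrist 34797 0.19522171969995417 [ 0.4885 -0.0418  0.0472]
top 0.2263719889783899 [ 0.4872 -0.042   0.0209]
rec [ 0.49   -0.0439  0.091 ]Traceback (most recent call last):
  File "<stdin>", line 9, in <module>
  File "h.py", line 19, in edge
    m=cv2.morphologyEx(m.astype(np.uint8),cv2.MORPH_OPEN,np.ones((3,3))); k=max(cv2.findContours(m,0,cv2.CHAIN_APPROX_NONE)[0],key=cv2.contourArea)
                                                                            ~~~^^^^^^^^^^^^^^^^^^^^^^^^^^^^^^^^^^^^^^^^^^^^^^^^^^^^^^^^^^^^^^^^^^^^
ValueError: max() iterable argument is empty
```

View pics/wrist3.png

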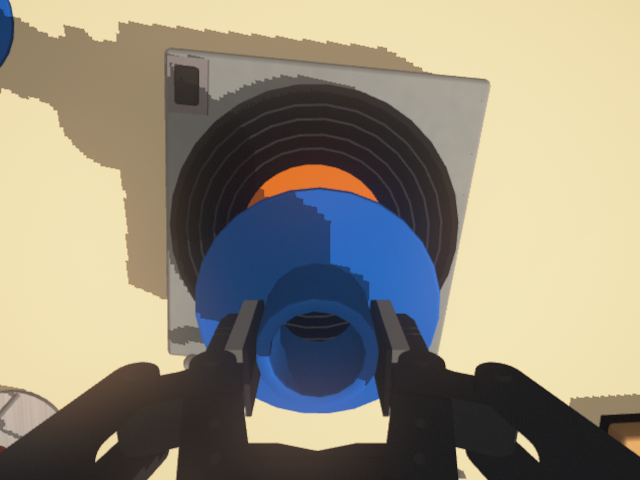

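The guard is held level. In the wrist camera it is at (0.4885,-0.0418) and the spindle at about (0.4905,-0.0435). I'll shift and start lowering.

apply_moves([
  [[-0.009,-0.01,0],[0,0,0],0],
  [[0,0,0.08],[0,0,0],0],
  [[0,0,0.08],[0,0,0],0],
  [[0,0,0.06],[0,0,0],0],
  [[0,0,0.04],[0,0,0],0],
  [[0,0,0],[0,0,0],0],
  [[0,0,0],[0,0,0],0],
  [[0,0,0],[0,0,0],0],
])

```text
clock: 6.3
eef_pos: [0.492, -0.0453, 0.1658]
tool_rot: [0.0, 1.0, -0.0, 0.001]
ft_force: [0.5, 0.6, 0.1]
grip_width: 0.0386
grasp_force: 60.5
```

```bash
python3 - <<'E'
from h import *
o=bot.get_obs();print(o['eef_pos'],o['tool_rot'].round(4),o['ft_force'])
p,d,Z=look('wrist','w4.png')
cv2.imwrite('pics/w4c.png',cv2.resize(cv2.cvtColor(p[120:480,140:500],cv2.COLOR_RGB2BGR),(600,600),interpolation=cv2.INTER_CUBIC))
E
```

```text
[ 0.49201368 -0.04532263  0.16580899] [ 0.e+00  1.e+00 -1.e-04  6.e-04] [0.53764651 0.59881983 0.10652635]
```

View pics/w4c.png

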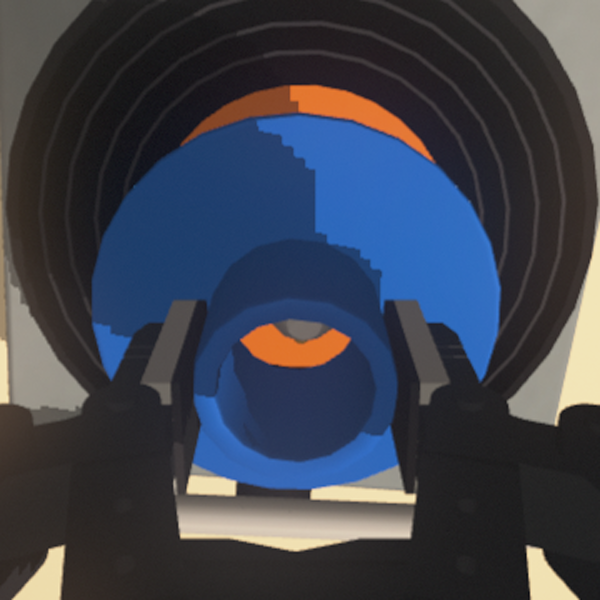

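The tip shows in the collar hole at crop (300,330). Disc centre is at column 296, record centre at column 302, so the guard needs about +2 mm in y. I'll correct and lower past the catches.

apply_moves([
  [[0.002,0.0105,0],[0,0,0],0],
  [[0,0,0],[0,0,0],0],
  [[0,0,0.04],[0,0,0],0],
  [[0,0,0.04],[0,0,0],0],
  [[0,0,0.04],[0,0,0],0],
  [[0,0,0],[0,0,0],0],
  [[0,0,0],[0,0,0],0],
  [[0,0,0],[0,0,0],0],
])

```text
clock: 7.02
eef_pos: [0.4909, -0.0426, 0.1409]
tool_rot: [-0.001, 1.0, 0.0, -0.0]
ft_force: [-0.2, -0.5, -0.4]
grip_width: 0.0385
grasp_force: 60.5
```

apply_moves([
  [[0,0,0.03],[0,0,0],0],
  [[0,0,0.03],[0,0,0],0],
  [[0,0,0.03],[0,0,0],0],
  [[0,0,0.025],[0,0,0],0],
  [[0,0,0.015],[0,0,0],0],
  [[0,0,0],[0,0,0],0],
  [[0,0,0],[0,0,0],0],
  [[0,0,0],[0,0,0],0],
])

```text
clock: 7.68
eef_pos: [0.4912, -0.0426, 0.1152]
tool_rot: [-0.001, 1.0, 0.0, 0.0]
ft_force: [0.9, 1.1, -1.0]
grip_width: 0.0388
grasp_force: 60.5
```

apply_moves([
  [[0,0,0.01],[0,0,0],0],
  [[0,0,0],[0,0,0],0],
  [[0,0,0],[0,0,0],1],
  [[0,0,0],[0,0,0],1],
  [[0,0,0],[0,0,0],1],
  [[0,0,0],[0,0,0],1],
  [[0,0,0],[0,0,0],1],
  [[0,0,0],[0,0,0],1],
])

```text
clock: 8.35
eef_pos: [0.4911, -0.0426, 0.1132]
tool_rot: [-0.0, 1.0, -0.0, 0.0]
ft_force: [-0.5, -0.6, 0.3]
grip_width: 0.085
grasp_force: 0.0
```

apply_moves([
  [[0,0,-0.08],[0,0,0],1],
  [[0,0,-0.12],[0,0,0],1],
  [[0,0,-0.18],[0,0,0],1],
  [[0,0,-0.18],[0,0,0],1],
  [[0,0,0],[0,0,0],1],
  [[0,0,0],[0,0,0],1],
  [[0,0,0],[0,0,0],1],
  [[0,0,0],[0,0,0],1],
])

```text
clock: 9.02
eef_pos: [0.49, -0.0425, 0.2237]
tool_rot: [-0.0, 1.0, 0.0, -0.001]
ft_force: [0.1, 0.7, -0.3]
grip_width: 0.0854
grasp_force: 0.0
```

```bash
python3 - <<'E'
from h import *
o=bot.get_obs();print(o['eef_pos'],o['tool_rot'].round(4),o['clock'],o['grip_width'])
p,d,Z=look('wrist','w5.png')
hsv=cv2.cvtColor(p,cv2.COLOR_RGB2HSV)
V,U=np.mgrid[0:480,0:640]; W=world(d,Z,U.ravel(),V.ravel()).reshape(480,640,3)
near=np.hypot(W[...,0]-.49,W[...,1]+.043)<.06
b=(hsv[...,0]>98)&(hsv[...,0]<128)&(hsv[...,1]>100)&near
m=b&(W[...,2]<.095)&(W[...,2]>.08);A=np.c_[W[m][:,:2]-[.49,-.043],np.ones(m.sum())];print('plane',m.sum(),np.linalg.lstsq(A,W[m][:,2],rcond=None)[0].round(4),fitc(edge(m,Z,.089)))
m=b&(abs(W[...,2]-.121)<.003);print('collar',m.sum(),np.median(W[m][:,2]),fitc(edge(m,Z,.121)))
s=(W[...,2]>.126)&(W[...,2]<.16)&near&~b;w=W[s];print('sp',s.sum(),w.mean(0),w.min(0),w.max(0))
r=W[near|(np.hypot(W[...,0]-.49,W[...,1]+.043)<.085)];print('rec z',np.median(r[(r[:,2]>.08)&(r[:,2]<.0875)][:,2]))
E
```

```text
[ 0.49000988 -0.04252403  0.2236786 ] [-5.0e-04  1.0e+00  1.0e-04 -1.4e-03] 9.0167 0.08535231276429917
plane 14045 [0.013  0.0008 0.0898] [ 0.4892 -0.0431  0.0494]
collar 1619 0.12183659439667938 [ 0.4905 -0.0433  0.0198]
sp 1145 [ 0.48766452 -0.04385144  0.14097285] [ 0.4779651  -0.05663415  0.12604889] [ 0.49925432 -0.03126557  0.15005317]
rec z 0.08614007427004937
```

View pics/w5.png

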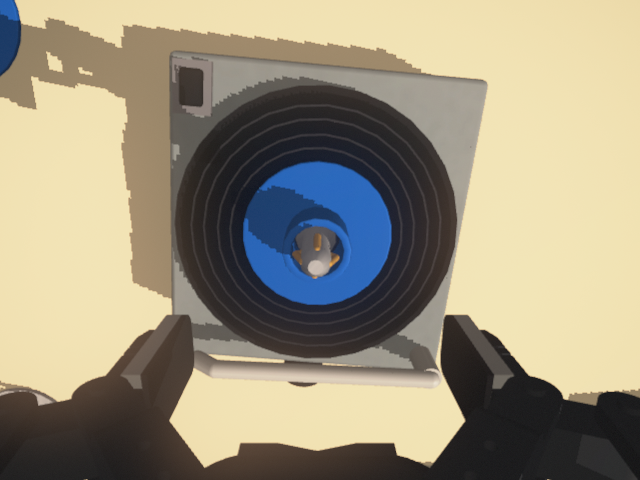

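The guard lies flat on the record with the spindle through it: collar top centred at (0.4905,-0.0433), tip at pixel (317,267). Next is the clamp.

apply_moves([
  [[-0.0073,0.182,0],[0,0,0],1],
  [[-0.0073,0.182,0],[0,0,0],1],
  [[-0.0073,0.182,0],[0,0,0],1],
  [[-0.0073,0.182,0],[0,0,0],1],
  [[-0.0073,0.182,0],[0,0,0],1],
  [[-0.0073,0.182,0],[0,0,0],1],
  [[-0.0073,0.182,0],[0,0,0],1],
  [[-0.0073,0.182,0],[0,0,0],1],
])

```text
clock: 9.73
eef_pos: [0.5014, 0.2501, 0.2234]
tool_rot: [-0.001, 1.0, -0.001, -0.001]
ft_force: [0.5, -0.8, -0.6]
grip_width: 0.0853
grasp_force: 0.0
```

apply_moves([
  [[-0.0073,0.182,0],[0,0,0],1],
  [[-0.0073,0.182,0],[0,0,0],1],
  [[0,0,0.19],[0,0,0],1],
  [[0,0,0.19],[0,0,0],1],
  [[0,0,0.1],[0,0,0],1],
  [[0,0,0],[0,0,0],1],
  [[0,0,0],[0,0,0],1],
  [[0,0,0],[0,0,0],1],
])

```text
clock: 10.4
eef_pos: [0.5059, 0.3216, 0.1299]
tool_rot: [-0.0, 1.0, 0.0, 0.0]
ft_force: [0.4, 0.8, -0.1]
grip_width: 0.0855
grasp_force: 0.0
```

```bash
python3 - <<'E'
from h import *
Z=np.load('pics/w5.png.npz');V,U=np.mgrid[0:480,0:640];W=world(Z['d'],Z,U.ravel(),V.ravel()).reshape(480,640,3)
s=(W[...,2]>.1465)&(W[...,2]<.16)&(np.hypot(U-317,V-267)<15);print('tip',s.sum(),W[s].mean(0),world(None,Z,317,267,.147))
o=bot.get_obs();print(o['eef_pos'],o['tool_rot'].round(4),o['clock'],o['grip_width'])
p,d,Z=look('wrist','w6.png')
hsv=cv2.cvtColor(p,cv2.COLOR_RGB2HSV)
W=world(d,Z,U.ravel(),V.ravel()).reshape(480,640,3)
m=(hsv[...,0]>18)&(hsv[...,0]<34)&(hsv[...,1]>120)&(abs(W[...,2]-.0465)<.004)&(np.hypot(W[...,0]-.504,W[...,1]-.322)<.04)
print('clamp',m.sum(),W[m].mean(0),fitc(edge(m,Z,.046)))
E
```

```text
tip 264 [ 0.49015554 -0.04394456  0.14788723] [[ 0.49076977 -0.04288178  0.147     ]]
[0.50586455 0.32159977 0.1299453 ] [-4.e-04  1.e+00  3.e-04  5.e-04] 10.4 0.08551647628153859
clamp 4220 [0.5039643  0.3228389  0.04698547] [0.5047 0.3228 0.0198]
```

apply_moves([
  [[0.006,0.005,0],[0,0,0],1],
  [[0,0,0.15],[0,0,0],1],
  [[0,0,0.15],[0,0,0],1],
  [[0,0,0.12],[0,0,0],1],
  [[0,0,0.065],[0,0,0],1],
  [[0,0,0],[0,0,0],1],
  [[0,0,0],[0,0,0],0],
  [[0,0,0],[0,0,0],0],
])

```text
clock: 11.12
eef_pos: [0.5055, 0.3233, 0.0343]
tool_rot: [-0.0, 1.0, 0.001, 0.002]
ft_force: [-0.0, -0.1, 0.2]
grip_width: 0.064
grasp_force: 0.0
```

apply_moves([
  [[0,0,0],[0,0,0],0],
  [[0,0,0],[0,0,0],0],
  [[0,0,0],[0,0,0],0],
  [[0,0,0],[0,0,0],0],
  [[0,0,0],[0,0,0],0],
  [[0,0,0],[0,0,0],0],
  [[0,0,0],[0,0,0],0],
  [[0,0,0],[0,0,0],0],
])

```text
clock: 11.78
eef_pos: [0.5055, 0.3234, 0.0345]
tool_rot: [-0.001, 1.0, 0.001, 0.002]
ft_force: [-0.3, 0.5, 5.5]
grip_width: 0.0387
grasp_force: 60.6
```

apply_moves([
  [[0,0,-0.15],[0,0,0],0],
  [[0,0,-0.19],[0,0,0],0],
  [[0,0,-0.19],[0,0,0],0],
  [[0,0,-0.19],[0,0,0],0],
  [[0,0,-0.19],[0,0,0],0],
  [[0,0,-0.02],[0,0,0],0],
  [[0,-0.1,0],[0,0,0],0],
  [[0.009,-0.19,0],[0,0,0],0],
])

```text
clock: 12.45
eef_pos: [0.503, 0.2673, 0.2191]
tool_rot: [-0.003, 1.0, 0.002, 0.002]
ft_force: [1.2, -0.8, -0.9]
grip_width: 0.0387
grasp_force: 60.8
```

apply_moves([
  [[0.009,-0.19,0],[0,0,0],0],
  [[0.009,-0.19,0],[0,0,0],0],
  [[0.009,-0.19,0],[0,0,0],0],
  [[0.009,-0.19,0],[0,0,0],0],
  [[0.009,-0.19,0],[0,0,0],0],
  [[0.009,-0.19,0],[0,0,0],0],
  [[0.008,-0.19,0],[0,0,0],0],
  [[0,-0.16,0],[0,0,0],0],
])

```text
clock: 13.12
eef_pos: [0.4892, -0.0359, 0.2181]
tool_rot: [-0.0, 1.0, -0.0, -0.0]
ft_force: [0.8, 0.6, -0.9]
grip_width: 0.0385
grasp_force: 60.8
```

apply_moves([
  [[0,-0.05,0],[0,0,0],0],
  [[0,0,0],[0,0,0],0],
  [[0,0,0],[0,0,0],0],
  [[0,0,0],[0,0,0],0],
  [[0,0,0],[0,0,0],0],
  [[0,0,0],[0,0,0],0],
  [[0,0,0],[0,0,0],0],
  [[0,0,0],[0,0,0],0],
])

```text
clock: 13.78
eef_pos: [0.4903, -0.0428, 0.2181]
tool_rot: [-0.001, 1.0, 0.0, -0.0]
ft_force: [-0.1, -0.7, -0.8]
grip_width: 0.0387
grasp_force: 60.8
```

```bash
python3 - <<'E'
from h import *
o=bot.get_obs();print(o['eef_pos'],o['tool_rot'].round(4),o['clock'],o['grip_width'],o['ft_force'])
p,d,Z=look('wrist','w7.png')
hsv=cv2.cvtColor(p,cv2.COLOR_RGB2HSV);V,U=np.mgrid[0:480,0:640]
W=world(d,Z,U.ravel(),V.ravel()).reshape(480,640,3)
near=np.hypot(W[...,0]-.49,W[...,1]+.043)<.1
b=(hsv[...,0]>98)&(hsv[...,0]<128)&(hsv[...,1]>100)&near
m=b&(W[...,2]<.095)&(W[...,2]>.08);print('disc',m.sum(),fitc(edge(m,Z,.089)))
y=(hsv[...,0]>15)&(hsv[...,0]<34)&(hsv[...,1]>120)&(W[...,2]>.15)&(W[...,2]<.28)&near;w=W[y];zt=np.percentile(w[:,2],95);t=y&(W[...,2]>zt-.003)
print('clamp',y.sum(),zt,w[:,2].min(),W[t].mean(0),fitc(edge(t,Z,zt-.001)))
cv2.imwrite('pics/w7c.png',cv2.resize(cv2.cvtColor(p[120:480,140:500],cv2.COLOR_RGB2BGR),(600,600),interpolation=cv2.INTER_CUBIC))
E
```

```text
[ 0.49025556 -0.04280137  0.21808581] [-0.0013  1.      0.     -0.    ] 13.7833 0.03871339396453096 [-0.11880049 -0.7268225  -0.84642659]
disc 12330 [ 0.4884 -0.043   0.0491]
clamp 15411 0.2315209343819738 0.18507566834173664 [ 0.48849352 -0.04344172  0.23067536] [ 0.4892 -0.0435  0.0197]
```

View pics/w7c.png

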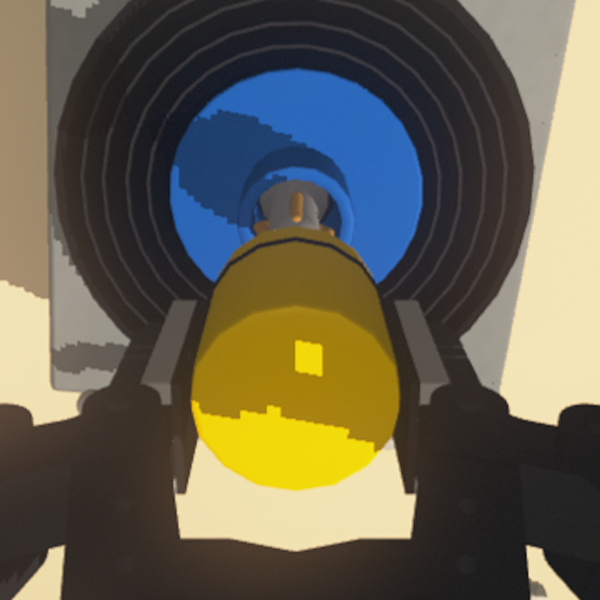

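The clamp is upright and in line with the spindle apart from about 1 mm in x. I'll correct and lower it over the tip.

apply_moves([
  [[-0.0055,0,0],[0,0,0],0],
  [[0,0,0.06],[0,0,0],0],
  [[0,0,0.06],[0,0,0],0],
  [[0,0,0.05],[0,0,0],0],
  [[0,0,0.03],[0,0,0],0],
  [[0,0,0.03],[0,0,0],0],
  [[0,0,0],[0,0,0],0],
  [[0,0,0],[0,0,0],0],
])

```text
clock: 14.5
eef_pos: [0.4913, -0.0436, 0.172]
tool_rot: [-0.001, 1.0, 0.0, -0.0]
ft_force: [0.7, -0.9, -1.5]
grip_width: 0.0386
grasp_force: 60.8
```

apply_moves([
  [[0,0,0.01],[0,0,0],0],
  [[0,0,0.01],[0,0,0],0],
  [[0,0,0.01],[0,0,0],0],
  [[0,0,0.01],[0,0,0],0],
  [[0,0,0],[0,0,0],0],
  [[0,0,0],[0,0,0],0],
  [[0,0,0],[0,0,0],0],
  [[0,0,0],[0,0,0],0],
])

```text
clock: 15.17
eef_pos: [0.4915, -0.0435, 0.1643]
tool_rot: [-0.001, 1.0, 0.0, 0.0]
ft_force: [-1.1, 0.9, 1.6]
grip_width: 0.0382
grasp_force: 61.1
```

apply_moves([
  [[0,0,0.0075],[0,0,0],0],
  [[0,0,0.0075],[0,0,0],0],
  [[0,0,0],[0,0,0],0],
  [[0,0,0],[0,0,0],0],
  [[0,0,0],[0,0,0],0],
  [[0,0,0],[0,0,0],0],
  [[0,0,0],[0,0,0],0],
  [[0,0,0],[0,0,0],0],
])

```text
clock: 15.83
eef_pos: [0.4918, -0.0436, 0.1623]
tool_rot: [-0.001, 1.0, 0.0, 0.001]
ft_force: [-1.5, 0.5, 8.2]
grip_width: 0.0385
grasp_force: 61.8
```

apply_moves([
  [[0,0,0.0075],[0,0,0],0],
  [[0,0,0.0075],[0,0,0],0],
  [[0,0,0],[0,0,0],0],
  [[0,0,0],[0,0,0],0],
  [[0,0,0],[0,0,0],0],
  [[0,0,0],[0,0,0],0],
  [[0,0,0],[0,0,0],0],
  [[0,0,0],[0,0,0],0],
])

```text
clock: 16.5
eef_pos: [0.4906, -0.0435, 0.157]
tool_rot: [-0.001, 1.0, 0.0, -0.001]
ft_force: [-0.2, 0.3, -9.7]
grip_width: 0.0384
grasp_force: 61.2
```

It has snapped through: the force went from +8 to −10 N. Next I press onto the collar.

apply_moves([
  [[0,0,0.0075],[0,0,0],0],
  [[0,0,0.0075],[0,0,0],0],
  [[0,0,0],[0,0,0],0],
  [[0,0,0],[0,0,0],0],
  [[0,0,0],[0,0,0],0],
  [[0,0,0],[0,0,0],0],
  [[0,0,0],[0,0,0],0],
  [[0,0,0],[0,0,0],0],
])

```text
clock: 17.17
eef_pos: [0.4917, -0.0437, 0.1555]
tool_rot: [-0.0, 1.0, -0.0, 0.0]
ft_force: [-0.5, 0.2, -1.3]
grip_width: 0.0383
grasp_force: 61.9
```

apply_moves([
  [[0,0,0.0075],[0,0,0],0],
  [[0,0,0.005],[0,0,0],0],
  [[0,0,0],[0,0,0],0],
  [[0,0,0],[0,0,0],0],
  [[0,0,0],[0,0,0],0],
  [[0,0,0],[0,0,0],0],
  [[0,0,0],[0,0,0],0],
  [[0,0,0],[0,0,0],0],
])

```text
clock: 17.83
eef_pos: [0.4917, -0.0437, 0.1537]
tool_rot: [-0.0, 1.0, -0.0, 0.001]
ft_force: [-2.2, -0.1, 6.3]
grip_width: 0.0384
grasp_force: 62.6
```

```bash
cat > chk.py <<'E'
from h import *
o=bot.get_obs();print(o['eef_pos'],o['clock'],o['grip_width'],o['ft_force'])
p,d,Z=look('wrist','w8.png')
hsv=cv2.cvtColor(p,cv2.COLOR_RGB2HSV);V,U=np.mgrid[0:480,0:640]
Z0=np.load('pics/w7.png.npz')
for n,q,dd,C in(('before',Z0['p'],Z0['d'],Z0),('now',p,d,Z)):
    h=cv2.cvtColor(q,cv2.COLOR_RGB2HSV);W=world(dd,C,U.ravel(),V.ravel()).reshape(480,640,3)
    r=np.hypot(W[...,0]-.49,W[...,1]+.043);b=(h[...,0]>98)&(h[...,0]<128)&(h[...,1]>100)&(r<.045)&(r>.025)&(W[...,2]<.1)&(W[...,2]>.07)&(W[...,0]<.48)
    k=(r<.08)&(r>.055)&(h[...,2]<90)&(W[...,2]>.07)&(W[...,2]<.1)&(W[...,0]<.47)
    y=(h[...,0]>15)&(h[...,0]<34)&(h[...,1]>120)&(r<.03)&(W[...,2]>.1)
    dk=(r>.1)&(W[...,2]>.06)&(W[...,2]<.08)&(W[...,0]<.47)
    print(n,'guard',np.median(W[b][:,2]),'record',np.median(W[k][:,2]),'clamp top',np.percentile(W[y][:,2],90),'deck',np.median(W[dk][:,2]))
E
python3 chk.py
```

```text
[ 0.49171344 -0.0437338   0.15369725] 17.8333 0.03838377327950768 [-2.20103787 -0.12450877  6.25094517]
before guard 0.0900930477687013 record 0.08612300366866545 clamp top 0.23129682709030738 deck 0.07108924122844214
now guard 0.08833007885699966 record 0.08435211891482863 clamp top 0.1669342781576615 deck 0.07107579479561127
```

The platter is down 1.8 mm. I'll press about 2.2 mm more.

apply_moves([
  [[0,0,0.006],[0,0,0],0],
  [[0,0,0.006],[0,0,0],0],
  [[0,0,0],[0,0,0],0],
  [[0,0,0],[0,0,0],0],
  [[0,0,0],[0,0,0],0],
  [[0,0,0],[0,0,0],0],
  [[0,0,0],[0,0,0],0],
  [[0,0,0],[0,0,0],0],
])

```text
clock: 18.55
eef_pos: [0.4917, -0.0438, 0.1518]
tool_rot: [-0.0, 1.0, -0.0, 0.001]
ft_force: [-3.7, 0.2, 9.0]
grip_width: 0.0386
grasp_force: 63.0
```

```bash
python3 chk.py; python3 -c "
import cv2;i=cv2.imread('pics/w8.png');cv2.imwrite('pics/w8c.png',cv2.resize(i[120:480,140:500],(600,600)))"
```

```text
[ 0.49172095 -0.04376471  0.15184587] 18.55 0.03864065300325842 [-3.7062742   0.22181649  9.03188006]
before guard 0.0900930477687013 record 0.08612300366866545 clamp top 0.23129682709030738 deck 0.07108924122844214
now guard 0.08655042617241643 record 0.08257167779634339 clamp top 0.1651224370664079 deck 0.07109027433624826
```

View pics/w8c.png

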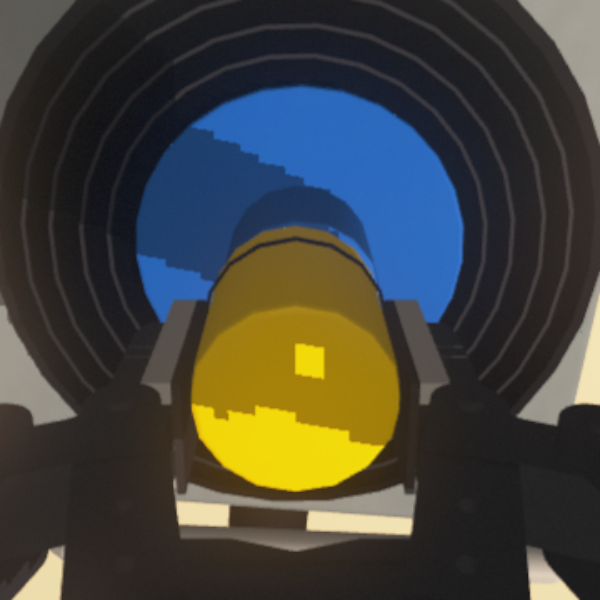

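The clamp sits on the collar: its top is 82.5 mm above the record, against 82 mm expected. The platter is 3.5 mm down at about 9 N, and the guard is flat. I'm handing in.

```bash
python3 -c "
from workcell import bot
print(bot.job_done())"
```

```text
the job is handed in; nothing more can be done
None
```

The job is handed in: the blue guard lies flat on the record, and the yellow clamp has snapped past the catches onto its collar. The arm still holds and presses it, with the platter about 3.5 mm down.

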